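Check a television power unit for leftover charge through its guard

TASK

This television power unit may still hold charge: slide it across the bench, without lifting or tipping it, until it stands squarely inside the taped outline on the rubber insulating mat, and let go of it. Then take the slim mains tester out of the tool rack and lower it upright through the collared hole in the unit's steel guard, never letting it touch the guard, until its tip presses on the terminal below. Finish while still holding the tester there, upright and centred in the hole with its tip bearing lightly on the terminal, and leave everything else on the bench where it is.

Things in the scene. Friction and masses are not known exactly. Their poses are not given: they have to be found in the camera images.
- power_unit: Open-frame television power unit, about 0.7 kg, loose on the bench: flat steel tray and green circuit board, 130 mm (its x) by 84 mm (its y), 8 mm thick. Origin at the centre of its underside, on the bench surface; z up. On the -x half stands a grey steel guard box, 60 by 76 mm, top 42 mm above the bench; on the +x end stands a finned aluminium heatsink; three black capacitors (38 mm high) in between, at x = 12.5 mm.
- heatsink (a point): Centre of the top of the power unit's heatsink (66 mm above the bench, at x = +44 mm, y = 0 of the unit). The heatsink is a rigid upright block 26 mm long (unit x) and 44 mm wide (unit y), from the board (8 mm up) to 66 mm; firmly fixed to the unit and a good grip, pinched across its 44 mm (along unit y); nothing higher than 15 mm stands within 40 mm beside those two faces. Axes as the unit's.
- guard: The steel guard box on the power unit (fixed to it), with ventilation slots and one round collared hole in its top. Origin at the middle of its foot, level with the unit's underside, 32 mm to -x of the unit's origin.
- guard_hole (a point): Centre of the mouth of the collared hole: a round bore 18 mm across, 23 mm outside, its upper edge 52 mm above the bench, running 12 mm straight down, then free space to the terminal. It lies 26 mm to -x and 12 mm to +y of the power unit's origin (unit axes). z up.
- terminal: Brass screw terminal under the hole, fixed to the unit: a rigid flat-topped post 14 mm in diameter, centred under the hole. Origin at its foot, 8 mm above the bench.
- terminal_top (a point): Centre of the terminal's flat top, 18 mm above the bench and 34 mm below the mouth of the hole.
- test_mat: Thin black rubber insulating mat, 210 mm (its x) by 160 mm (its y), lying flush on the bench (no step to slide over), with a rectangle of 10 mm wide pale tape: inner edges 150 mm (x) by 104 mm (y), centred on the mat. Origin at its centre, on the bench surface. The unit belongs in the rectangle with its length along the mat's x, centres together, either way round.
- rack: Fixed grey steel tool rack, 190 mm (its x) by 50 mm (y), flat top plate 4 mm thick at 100 mm height, open at the long sides; three 11 mm holes in a row along its x, at -60, 0 and +60 mm, holding the tester and two screwdrivers in any order. Origin at the centre of its underside.
- tester: Slim mains tester (about 50 g), standing upright in one hole of the rack, hanging by its shoulder on the top plate. Clear straight round handle 16 mm in diameter with a flat steel cap, from a 20 mm wide, 4 mm thick flange at its foot to 75 mm above the origin; below it a shaft 5 mm in diameter (bare tip 3.6 mm) reaching 80 mm below. Origin on its axis at the shoulder (underside of the flange); z runs up the handle. The slimmest handle in the rack and the only straight one.
- tester_tip (a point): The end of the tester's tip, 80 mm below its origin on the axis.
- tester_shaft (a point): A point on the tester's axis 34 mm above the tip: it lies in the mouth of the hole when the tip stands on the terminal.
- driver_long: Bystander: screwdriver in the rack with a bulging black handle 30 mm across and 85 mm tall. Origin at its shoulder on the rack's top.
- driver_short: Bystander: screwdriver in the rack with a bulging black handle 26 mm across and 66 mm tall. Origin at its shoulder on the rack's top.
- solder_reel: Bystander: reel of solder, 50 mm across, 34 mm high. Origin at its underside.
- flux_bottle: Bystander: small white bottle, 36 mm across, 75 mm high. Origin at its underside.
- cutters: Bystander: side cutters lying flat, about 115 mm long, 12 mm high, jaws to +x. Origin under the pivot.
- led_offcut: Bystander: white LED strip offcut with three lenses, 170 mm (y) by 16 mm, 11 mm high. Origin at its underside.
- parts_dish: Bystander: small steel dish, 68 mm across, 22 mm high. Origin at its underside.
- capacitor: Bystander: black capacitor standing on end, 22 mm across, 32 mm high. Origin at its underside.

How it is judged:
By the outcome, as a careful person would: the job done as asked, in the order asked, and still so for the second after the job is handed in, while the arm keeps its last pose, push and grip.
It also fails if it takes over 66 s, if anything falls off the work surface, if the arm or the gripper's body presses on something with over 40 N, if the wrist force passes 120 N, or if a joint passes its speed limit or range.

ROBOT

A 6-joint arm with a two-finger parallel gripper is mounted at the origin on the work surface. World frame = base frame: x ahead of the robot, y to its left, z up, the work surface at z = 0. Lengths are in m, angles in rad, forces in N, time in s.
With the tool pointing down it reaches from about 0.425 to 0.95 m from the base axis. Payload 3.5 kg.
Tool frame: the origin (TCP) lies at the very end of the fingers, on their centre line; the grasp point (between the pads) lies ctrl.grip_point_offset behind it (ctrl.grip_point_offset is the distance from the TCP to the grasp point, in m); z points along the fingers, y is the direction in which the jaws open and shut (so a half turn about z gives the same grasp; the last joint's range is limited). The gripper opens to 85 mm and grips with 20 to 120 N. Pads are 22 mm wide; open, the fingers measure 114 mm over their backs; the gripper's body (76 mm by 85 mm) begins 54 mm behind the grasp point. The pads swing forward as they close: fully open they stand 13 mm farther back than shut.
Start: joints at [-0.15, 0.286, 1.577, -0, 1.279, -0.15], TCP at [0.675, 0, 0.231] pointing down, gripper open.
Joint ranges: [-2.77, 2.77], [-0.9, 2.22], [0.21, 2.48], [-1.53, 4.67], [0.24, 2.81], [-2.84, 2.84]. Speed limits (rad/s): [2.79, 2.79, 3.14, 3.14, 3.14, 3.14].

INTERFACE

Orientations are given as a unit quaternion [x, y, z, w].
In Python, from plant import ctrl gives the robot as it stands.
- The arm moves only by the tool servo_tool, never from a script. Its argument "increments" is a list of rows, each a list of 5 numbers: the opening, from 0 (shut) to 1 (fully open), then the shift along the world's x, y, z in units of 40 mm (1.0 is 40 mm), then the turn about the world's z in units of 5 degrees (1.0 is 5 degrees). A call has exactly 10 rows; each row is the pose to reach, as a shift and turn from the pose measured when the call began; what a row does not reach only later rows make up. A row lasts 1/12 s, in which the tool goes at most 41.7 mm and 7.16 degrees, less where a joint would pass 70% of its speed; a pose out of reach is approached as far as the arm can. A call with a gripper value outside its range is refused whole. The fingers move at their own pace and stop on an object; "grip_force" is the grip in N (left out, the last holds). Time passes only in rows, so rows that repeat a pose let the fingers close, or fill a call up. It gives the time, the measured TCP pose, the force and the opening at its end, in the units of the state.
- ctrl.get_state(): the state, without advancing time (a new reading comes with each control period).
- ctrl.read_camera(name): name is "scene" or "side" or "wrist"; returns a dict with "frame" (420x560x3 uint8, red, green, blue), "K" (3x3 intrinsics, pixels), "extrinsics" (4x4, takes a point from camera to world coordinates). Camera axes: x right, y down, z forward; pixel columns grow to the right and rows downward; lengths in m; the calibration is good to about 2 mm. A picture is of the moment at which its call begins. There is no depth.
- ctrl.sign_off(): hands the job in, once; it reports no verdict.
Trained networks look in a picture, given as the dict that the camera call returned (one of the last four; its "shot" number tells which), for a name from the list of things; names that differ only in an ending like _2 or _b are one class to them, and where a whole thing is asked for, a point or a joint stands for the part that bears it (a point fixed in the world has none). Each returns a list of dicts, best first, with "conf" (0 to 1); they miss things now and then, are a little off and sometimes report something else, mostly with a low value. They report only what shows in the picture. A call takes as long as a camera call.
- ctrl.masks_of(picture, query): "region" (420x560 bool, what is visible of it) and "extent" ([left, top, right, bottom] in pixels, round what is visible of it).
- ctrl.landmark_of(picture, query): "centre" ([row, column] in pixels: a listed point, or the origin of a listed thing).
The state is a dict: "time": time; "qpos": joint angles; "dq": joint speeds; "joint_efforts": joint torques, N m; "eef_pos": TCP position; "tcp_rot": TCP orientation; "contact_force": force on the tool from outside, world axes, zero at the start; "wrist_torque": the same for the moment, N m; "opening": opening from 0.0 (shut) to 1.0 (fully open).
Only numpy, scipy, OpenCV 4.12 (cv2) and the standard library are available. Lean on these libraries where they do the work, as an engineer would, in place of code of your own. Each camera call takes 0.05 s, during which the arm holds its last target. There are 200 camera calls.

## Working session

There is one attempt and no reset: what is moved stays moved. The work goes in short steps, Python scripts to look and compute and a tool call to move; the robot and the scene stay as the last step left them, time stands still between calls to the robot, and variables do not carry over. Pictures are saved under pics/ and viewed, about 8 in all and at most 12, crops included, and the job is handed in when it is done.

Besides the shell and the picture viewer there is one more tool, called after "Emit:" by a JSON object that holds its "op" and its "data". servo_tool: Moves the arm, as the interface text tells. Its arguments: {"type":"object","properties":{"increments":{"type":"array"},"grip_force":{"type":"number"}},"required":["increments"]}

```bash
mkdir -p pics; cat > h.py <<'E'
import numpy as np, cv2
from plant import ctrl
def ray(p,rc):
    K=np.array(p["K"]);T=np.array(p["extrinsics"])
    d=T[:3,:3]@np.linalg.solve(K,[rc[1],rc[0],1.]);return T[:3,3],d/np.linalg.norm(d)
def onz(p,rc,z):
    o,d=ray(p,rc);return o+d*(z-o[2])/d[2]
def tri(obs):
    A=np.zeros((3,3));b=np.zeros(3)
    for p,rc in obs:
        o,d=ray(p,rc);M=np.eye(3)-np.outer(d,d);A+=M;b+=M@o
    return np.linalg.solve(A,b)
def proj(p,X):
    K=np.array(p["K"]);T=np.linalg.inv(np.array(p["extrinsics"]))
    c=K@(T[:3,:3]@np.array(X)+T[:3,3]);return c[1]/c[2],c[0]/c[2]
def lm(p,q):
    r=ctrl.landmark_of(p,q);return (np.array(r[0]["centre"]),r[0]["conf"]) if r else (None,0)
def save(p,n,crop=None,s=1):
    f=p["frame"][:,:,::-1]
    if crop: r0,r1,c0,c1=crop;f=f[r0:r1,c0:c1]
    cv2.imwrite("pics/"+n,cv2.resize(f,None,fx=s,fy=s,interpolation=cv2.INTER_CUBIC))
E
cat > m1.py <<'E'
from h import *
s=ctrl.get_state();print(s)
print(ctrl.grip_point_offset)
P={n:ctrl.read_camera(n) for n in("scene","side","wrist")}
for n in P: save(P[n],n+"1.png")
cv2.imwrite("pics/both.png",np.vstack([cv2.resize(P[n]["frame"][:,:,::-1],(400,300)) for n in("wrist","side")]))
for q in ["power_unit","heatsink","guard_hole","terminal_top","test_mat","rack","tester","tester_tip","driver_long","driver_short","solder_reel","flux_bottle","cutters","led_offcut","parts_dish","capacitor"]:
    o=[];t=""
    for n in P:
        c,f=lm(P[n],q)
        if c is not None:
            t+=f" {n}:{c.round(0)},{f:.2f}"
            t+=str(onz(P[n],c,{'heatsink':.066,'guard_hole':.052,'tester':.104,'driver_long':.104,'driver_short':.104,'tester_tip':.024}.get(q,0))[:2].round(3))
            if f>.4:o.append((P[n],c))
    print(q,t,tri(o).round(4) if len(o)>1 else "")
E
python3 m1.py
```

```text
{'time': 0.0, 'qpos': array([-1.50005393e-01,  2.87169972e-01,  1.57820697e+00,  1.19703056e-05,
        1.27860885e+00, -1.49955515e-01]), 'dq': array([ 0.00124272, -0.00121862,  0.00026424,  0.00124777,  0.00027071,
        0.00216924]), 'joint_efforts': array([-1.79628755e-04, -4.05981302e+01, -2.92628127e+01, -1.54224781e-04,
        5.81841552e-03,  3.74769741e-06]), 'eef_pos': array([6.74328383e-01, 1.30351286e-04, 2.29928091e-01]), 'tcp_rot': array([ 7.07125133e-01,  7.07087416e-01, -7.05568643e-04, -9.66427290e-04]), 'contact_force': array([-0.43193608,  0.55474178,  0.82155125]), 'wrist_torque': array([-0.02716169, -0.00887716, -0.00260727]), 'opening': 1.0010000924541749}
0.0187
power_unit  scene:[245. 294.],0.74[0.55  0.052] side:[223. 258.],0.58[0.529 0.058] wrist:[129. 164.],0.93[0.543 0.056] [ 0.5394  0.0551 -0.0048]
heatsink  scene:[281. 226.],0.74[0.742 0.058] side:[192. 277.],0.90[0.586 0.07 ] wrist:[117. 181.],0.88[0.583 0.068] [0.6353 0.0643 0.046 ]
guard_hole  scene:[227. 309.],0.75[0.52  0.065] side:[208. 246.],0.73[0.502 0.068] wrist:[124. 112.],0.87[0.513 0.061
[... 788 characters left out ...]
 0.223] [0.6947 0.2196 0.0035]
flux_bottle  scene:[224. 385.],0.96[0.355 0.15 ] side:[221. 174.],0.89[0.357 0.158] [0.3574 0.1524 0.0048]
cutters  scene:[248. 170.],0.63[ 0.753 -0.133] side:[205. 329.],0.70[0.707 0.03 ] wrist:[288. 343.],0.68[ 0.75  -0.138] [ 0.7236 -0.0653  0.0799]
led_offcut  scene:[283. 223.],0.66[0.725 0.02 ] side:[205. 332.],0.65[0.713 0.025] wrist:[134. 134.],0.22[0.509 0.051] [ 0.7194  0.0232 -0.0014]
parts_dish  scene:[158. 302.],0.82[ 0.342 -0.135] side:[318. 213.],0.87[ 0.331 -0.133] wrist:[291.  13.],0.65[ 0.333 -0.144] [ 3.350e-01 -1.383e-01  1.000e-04]
capacitor  scene:[192. 144.],0.58[ 0.7   -0.315] side:[314. 420.],0.54[ 0.703 -0.322] [ 0.7012 -0.3198 -0.0024]
```

View pics/scene1.png

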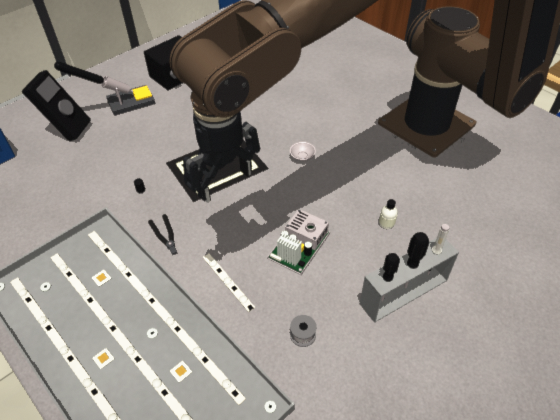

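View pics/both.png

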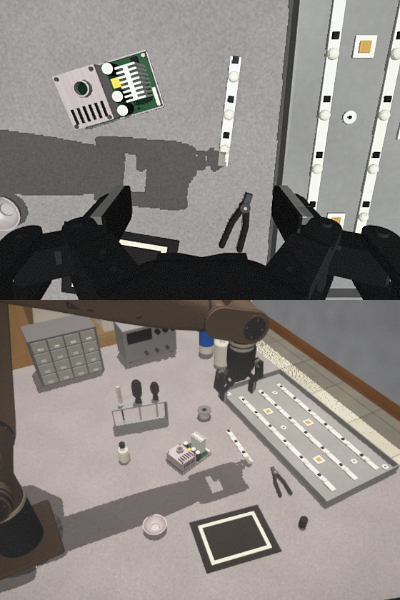

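```bash
cat > mat.py <<'E'
from h import *
def rect(p,q,z=0):
    r=ctrl.masks_of(p,q)
    if not r: return None
    m=r[0]["region"].astype(np.uint8)
    c=max(cv2.findContours(m,cv2.RETR_EXTERNAL,cv2.CHAIN_APPROX_NONE)[0],key=cv2.contourArea)[:,0,:]
    w=np.array([onz(p,(y,x),z)[:2] for x,y in c],np.float32)
    b=cv2.minAreaRect((w*1000).astype(np.float32));return r[0]["conf"],b
def tape(p,c,half=.13):
    # rectify ground plane round c at 1px=0.5mm; light tape blob
    g=np.arange(-half,half,.0005);N=len(g)
    X,Y=np.meshgrid(g+c[0],g+c[1])
    K=np.array(p["K"]);T=np.linalg.inv(np.array(p["extrinsics"]))
    W=np.stack([X.ravel(),Y.ravel(),0*X.ravel()]);C=K@(T[:3,:3]@W+T[:3,3:]);u=(C[:2]/C[2]).reshape(2,N,N).astype(np.float32)
    return cv2.remap(p["frame"],u[0],u[1],cv2.INTER_LINEAR)
if __name__=="__main__":
    for n in("side","scene"):
        p=ctrl.read_camera(n);print(n,rect(p,"test_mat"),rect(p,"rack",.1),rect(p,"power_unit",.02))
        if n=="side":
            im=tape(p,(.52,-.267));cv2.imwrite("pics/tape.png",im[::-1,:,::-1])
            m=(im.min(2)>150).astype(np.uint8)
            d=(im.max(2)<80).astype(np.uint8)
            cs=cv2.findContours(m,cv2.RETR_CCOMP,cv2.CHAIN_APPROX_NONE)[0]
            for c in sorted(cs,key=cv2.contourArea)[-4:]:
                b=cv2.minAreaRect(c.astype(np.float32));print("c",np.array(b[0])*.0005+np.array([.39,-.397]),np.array(b[1])*.5,b[2])
E
python3 mat.py
```

```text
side (0.73, ((746.9352416992188, -163.10781860351562), (115.69021606445312, 44.32038116455078), 74.06137084960938)) (0.63, ((461.6844482421875, 237.4325408935547), (168.81813049316406, 192.65170288085938), 77.76644134521484)) (0.67, ((551.3470458984375, 63.504364013671875), (169.03346252441406, 114.62911224365234), 15.547825813293457))
c [ 0.5170803  -0.26553885] [105.11393738 151.35845947] 79.1405029296875
c [ 0.51744062 -0.26554419] [125.5067215  171.72673035] 79.16695404052734
c [ 0.5168633  -0.26581601] [166.07356262 215.5569458 ] 79.06090545654297
c [ 0.51975 -0.26725] [259.5 259.5] 90.0
scene (0.82, ((500.11981201171875, -221.6923370361328), (81.9952392578125, 161.86512756347656), 80.82169342041016)) (0.89, ((496.3856506347656, 304.69873046875), (90.7999267578125, 233.83958435058594), 77.38798522949219)) (0.74, ((541.600341796875, 59.32940673828125), (158.03256225585938, 96.96197509765625), 15.877275466918945))
```

Emit:
{"op": "servo_tool", "data": {"increments": [[1,-0.4,0.2,0,-1.2],[1,-0.8,0.4,0,-2.4],[1,-1.2,0.6,0,-3.6],[1,-1.6,0.8,0,-4.8],[1,-2,1,0,-6],[1,-2.2,1.2,0,-7.2],[1,-2.25,1.5,0,-8.4],[1,-2.25,1.7,0,-9.6],[1,-2.25,1.7,0,-10.8],[1,-2.25,1.7,0,-12]]}}

```text
time: 3.78
eef_pos: [0.5848, 0.0686, 0.2315]
tcp_rot: [0.966, 0.257, 0.0, 0.0]
contact_force: [0.8, -0.3, 0.2]
opening: 1.0
```

```bash
cat > unit.py <<'E'
from h import *
import sys
p=ctrl.read_camera("wrist");s=ctrl.read_camera("side")
save(p,sys.argv[1])
a,f=lm(p,"heatsink");b,g=lm(p,"guard_hole");c,_=lm(p,"power_unit")
h=onz(p,a,.066);o=onz(p,b,.052);u=onz(p,c,0);print(a,f,b,g,c);print("heat",h,"hole",o,"unit",u)
d=h-o;print("yaw",np.degrees(np.arctan2(d[1],d[0])-np.arctan2(-12,70)),np.hypot(*d[:2]))
a2,f2=lm(s,"heatsink");b2,g2=lm(s,"guard_hole");print("tri",f2,g2,tri([(p,a),(s,a2)]),tri([(p,b),(s,b2)]))
print(ctrl.get_state()["eef_pos"],ctrl.get_state()["time"])
E
python3 unit.py w2.png
```

```text
[188.9 277.4] 0.82 [248.7 250.8] 0.82 [215.3 274.2]
heat [0.58461508 0.073257   0.066     ] hole [0.51237428 0.06464129 0.052     ] unit [0.542632   0.05476935 0.        ]
yaw 16.528764960087727 0.07275275670749715
tri 0.93 0.56 [0.58380824 0.07329322 0.06372674] [0.51233567 0.0666007  0.05709884]
[0.58501115 0.06789917 0.23130634] 4.1333
```

View pics/w2.png

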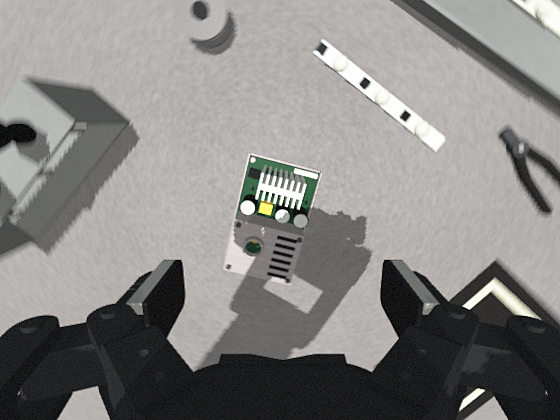

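Emit:
{"op": "servo_tool", "data": {"increments": [[1,0,0.14,0,-1.4],[1,0,0.14,0,-2.8],[1,0,0.14,-0.8,-2.8],[1,0,0.14,-1.7,-2.8],[1,0,0.14,-2.6,-2.8],[1,0,0.14,-3.5,-2.8],[1,0,0.14,-4.3,-2.8],[1,0,0.14,-4.9,-2.8],[1,0,0.14,-5.15,-2.8],[1,0,0.14,-5.15,-2.8]], "grip_force": 30}}

```text
time: 4.97
eef_pos: [0.5827, 0.0735, 0.0222]
tcp_rot: [0.99, 0.14, -0.003, -0.001]
contact_force: [-1.2, -0.0, -0.4]
opening: 1.002
```

Emit:
{"op": "servo_tool", "data": {"increments": [[0.6,0,0,0,0],[0.5,0,0,0,0],[0.45,0,0,0,0],[0.4,0,0,0,0],[0.4,0,0,0,0],[0.4,0,0,0,0],[0.4,0,0,0,0],[0.4,0,0,0,0],[0.4,0,0,0,0],[0.4,0,0,0,0]], "grip_force": 40}}

```text
time: 5.8
eef_pos: [0.5849, 0.0729, 0.0248]
tcp_rot: [0.99, 0.14, -0.001, 0.0]
contact_force: [-0.0, -2.1, 7.1]
opening: 0.512
```

Emit:
{"op": "servo_tool", "data": {"increments": [[0.4,-0.02,-0.2,0,0],[0.4,-0.05,-0.6,0,-0.2],[0.4,-0.08,-1.05,0,-0.5],[0.4,-0.11,-1.5,0,-0.8],[0.4,-0.14,-1.95,0,-1.1],[0.4,-0.17,-2.4,0,-1.4],[0.4,-0.2,-2.85,0,-1.7],[0.4,-0.24,-3.3,0,-2.0],[0.4,-0.27,-3.7,0,-2.3],[0.4,-0.3,-4,0,-2.6]]}}

```text
time: 6.63
eef_pos: [0.5727, -0.0874, 0.0249]
tcp_rot: [1.0, 0.026, -0.001, -0.001]
contact_force: [0.4, 4.3, 1.9]
opening: 0.509
```

Emit:
{"op": "servo_tool", "data": {"increments": [[0.4,-0.04,-0.5,0,-0.4],[0.4,-0.08,-1.1,0,-0.8],[0.4,-0.12,-1.7,0,-1.2],[0.4,-0.16,-2.3,0,-1.6],[0.4,-0.2,-2.9,0,-2.0],[0.4,-0.24,-3.5,0,-2.4],[0.4,-0.28,-4.1,0,-2.7],[0.4,-0.3,-4.45,0,-2.8],[0.4,-0.31,-4.65,0,-2.8],[0.4,-0.31,-4.66,0,-2.8]]}}

```text
time: 7.47
eef_pos: [0.5598, -0.2755, 0.0249]
tcp_rot: [0.995, -0.096, -0.001, 0.0]
contact_force: [-1.4, -2.6, 0.5]
opening: 0.512
```

```bash
cat > look.py <<'E'
from h import *
import sys
from mat import tape
st=ctrl.get_state();print(st["eef_pos"],st["tcp_rot"],st["contact_force"],st["time"])
s=ctrl.read_camera("side");c=ctrl.read_camera("scene")
im=tape(s,(.52,-.267),.14)
im2=tape(c,(.52,-.267),.14)
cv2.imwrite("pics/"+sys.argv[1],cv2.resize(np.hstack([im[::-1,:,::-1],im2[::-1,:,::-1]]),(800,400)))
for q,z in(("heatsink",.066),("guard_hole",.052),("power_unit",0),("test_mat",0)):
    for p in(s,c):
        a,f=lm(p,q)
        if a is not None:print(q,f,onz(p,a,z)[:2])
E
python3 look.py l1.png
```

```text
[ 0.55984409 -0.27549187  0.02485028] [ 9.95333983e-01 -9.64872838e-02 -6.82682184e-04  3.29130138e-05] [-1.36307469 -2.63278242  0.47542096] 7.4667
heatsink 0.98 [ 0.55570693 -0.27897689]
heatsink 0.97 [ 0.55646759 -0.27829278]
guard_hole 0.66 [ 0.49004355 -0.25219279]
guard_hole 0.83 [ 0.48876563 -0.24775772]
power_unit 0.58 [ 0.51496737 -0.268963  ]
power_unit 0.85 [ 0.52352594 -0.27579908]
test_mat 0.96 [ 0.51964338 -0.26809251]
```

View pics/l1.png

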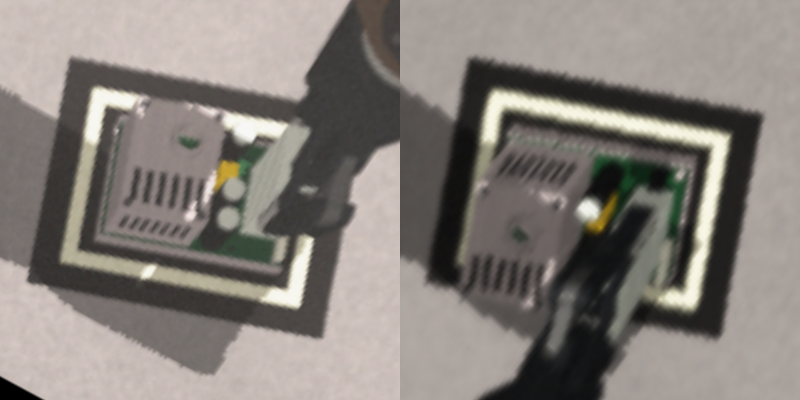

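Emit:
{"op": "servo_tool", "data": {"increments": [[0.4,0,0.04,0,0],[0.4,0,0.04,0,0],[0.4,0,0.04,0,0],[0.6,0,0.04,0,0],[0.8,0,0.04,0,0],[1,0,0.04,0,0],[1,0,0.04,0,0],[1,0,0.04,0,0],[1,0,0.04,0,0],[1,0,0.04,0,0]]}}

```text
time: 8.8
eef_pos: [0.5603, -0.272, 0.0249]
tcp_rot: [0.995, -0.096, -0.001, -0.0]
contact_force: [-0.1, -0.6, -0.3]
opening: 1.002
```

Emit:
{"op": "servo_tool", "data": {"increments": [[1,0,0,0.2,0],[1,0,0,0.8,0],[1,0,0,1.6,0],[1,0,0,2.4,0],[1,0,0,3.2,0],[1,0,0,4,0],[1,0,0,4.6,0],[1,0,0,5,0],[1,0,0,5,0],[1,0,0,5,0]]}}

```text
time: 9.63
eef_pos: [0.5606, -0.2723, 0.2263]
tcp_rot: [0.995, -0.096, 0.001, 0.0]
contact_force: [-0.4, 0.5, -0.2]
opening: 0.998
```

```bash
python3 unit.py w3.png; cat > wt.py <<'E'
from h import *
from mat import tape
import sys
p=ctrl.read_camera("wrist");im=tape(p,(.517,-.266),.12)
cv2.imwrite("pics/"+sys.argv[1],cv2.resize(im[::-1,:,::-1],(800,800))[100:700])
E
python3 wt.py l2.png
```

```text
[193.9 280.5] 0.77 [260.  268.5] 0.71 [220.  282.6]
heat [ 0.55975249 -0.27100705  0.066     ] hole [ 0.48981232 -0.24452909  0.052     ] unit [ 0.51420749 -0.26434877  0.        ]
yaw -11.008089963873896 0.07478442415045816
tri 0.83 0.89 [ 0.55938404 -0.27073494  0.06508088] [ 0.49136088 -0.24556922  0.0545525 ]
[ 0.5597612  -0.27170552  0.22323765] 9.9833
```

View pics/l2.png

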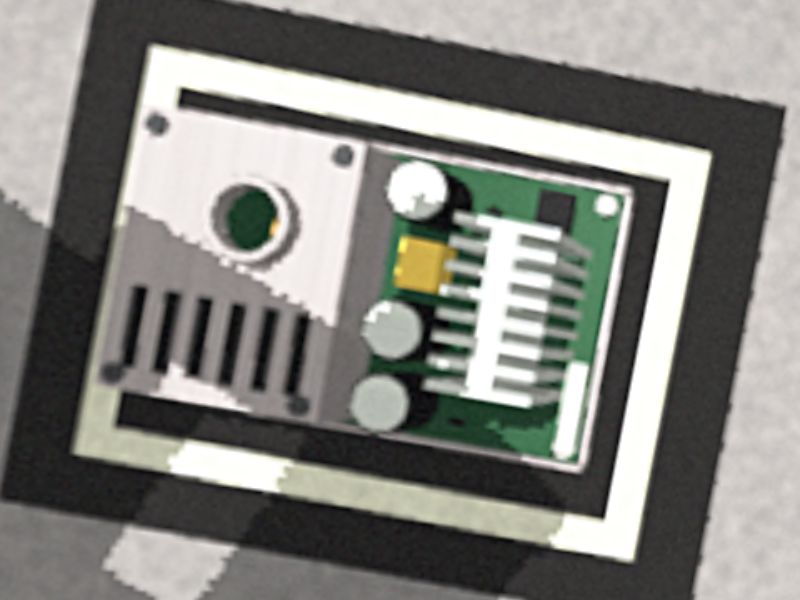

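```bash
cat > fit.py <<'E'
from h import *
p=ctrl.read_camera("wrist");C=np.array(p["extrinsics"])[:3,3];print("cam",C)
c0=np.array([.517,-.266])
def w(x,y): return c0-.12+np.array([x,799-(y+100)])*.0003
def up(g,z): return C[:2]+(g-C[:2])*(C[2]-z)/C[2]
T=[w(180,90),w(668,181),w(604,516),w(117,425)]
t=np.mean(T,0);e=T[1]-T[0]+T[2]-T[3];a=np.arctan2(e[1],e[0]);print("tape",t,np.degrees(a),np.linalg.norm(e)/2,np.linalg.norm(T[1]-T[2]))
R=np.array([[np.cos(a),np.sin(a)],[-np.sin(a),np.cos(a)]])
for n,x,y,z in(("TR",632,187,.008),("BR",583,470,.008),("top",400,150,.008),("bot",400,438,.008),("guardTL",133,107,.042),("hole",251,216,.052)):
    for zz in (z-.004,z): print(n,(R@(up(w(x,y),zz)-t)*1000).round(1),end=" ")
    print(up(w(x,y),z).round(4))
E
python3 fit.py
```

```text
cam [ 0.62530413 -0.28503732  0.36661453]
tape [ 0.514675 -0.2672  ] -10.573523418560912 0.14877618256965736 0.10231759379500671
TR [64.8 46.9] TR [65.4 46.4] [ 0.5874 -0.2335]
BR [ 66.  -38.3] BR [ 66.5 -37.8] [ 0.5731 -0.3166]
top [-4.8 45.1] top [-3.6 44.6] [ 0.5194 -0.2227]
bot [ 10.8 -38.9] bot [ 11.9 -38.5] [ 0.5194 -0.3072]
guardTL [-66.6  39.3] guardTL [-64.4  38.9] [ 0.4585 -0.2172]
hole [-25.7  15.9] hole [-24.   15.7] [ 0.494  -0.2473]
```

Emit:
{"op": "servo_tool", "data": {"increments": [[1,0,0,-0.5,0],[1,0,0,-1.3,0],[1,0,0,-2.2,0],[1,0,0,-3.1,0],[1,0,0,-4,0],[1,0,0,-4.6,0],[1,0,0,-4.95,0],[0.8,0,0,-4.95,0],[0.6,0,0,-4.95,0],[0.4,0,0,-4.95,0]]}}

```text
time: 10.92
eef_pos: [0.5616, -0.2729, 0.0282]
tcp_rot: [0.995, -0.096, 0.0, 0.0]
contact_force: [0.5, -0.9, 0.2]
opening: 0.603
```

Emit:
{"op": "servo_tool", "data": {"increments": [[0.4,0,0,0,0],[0.4,0,0,0,0],[0.4,0,0,0,0],[0.4,0,0,0,0],[0.4,0,0,0,0],[0.4,0,0,0,0],[0.4,0,0,0,0],[0.4,0,0,0,0],[0.4,0,0,0,0],[0.4,0,0,0,0]]}}

```text
time: 11.75
eef_pos: [0.5625, -0.2735, 0.0295]
tcp_rot: [0.995, -0.096, 0.002, 0.001]
contact_force: [2.0, -0.1, 5.5]
opening: 0.505
```

```bash
python3 -c "
from h import *
for i in range(4):
    s=ctrl.get_state();print(s['time'],s['eef_pos'].round(4),s['tcp_rot'].round(4),s['contact_force'].round(1));ctrl.read_camera('side')
"
```

```text
11.75 [ 0.5625 -0.2735  0.0295] [ 9.954e-01 -9.580e-02  1.600e-03  7.000e-04] [ 2.  -0.1  5.5]
11.8 [ 0.5626 -0.2735  0.0295] [ 9.954e-01 -9.580e-02  1.600e-03  7.000e-04] [2.2 1.  5.1]
11.85 [ 0.5626 -0.2735  0.0296] [ 9.954e-01 -9.580e-02  1.600e-03  7.000e-04] [ 1.6 -1.   6.4]
11.9 [ 0.5626 -0.2735  0.0296] [ 9.954e-01 -9.580e-02  1.600e-03  7.000e-04] [2.2 0.4 5.5]
```

Emit:
{"op": "servo_tool", "data": {"increments": [[0.4,-0.02,-0.04,0,-0.08],[0.4,-0.04,-0.08,0,-0.15],[0.4,-0.04,-0.08,0,-0.15],[0.4,-0.04,-0.08,0,-0.15],[0.4,-0.04,-0.08,0,-0.15],[0.4,-0.04,-0.08,0,-0.15],[0.4,-0.04,-0.08,0,-0.15],[0.4,-0.04,-0.08,0,-0.15],[0.4,-0.04,-0.08,0,-0.15],[0.4,-0.04,-0.08,0,-0.15]]}}

```text
time: 12.78
eef_pos: [0.5611, -0.2761, 0.0296]
tcp_rot: [0.995, -0.103, 0.002, 0.0]
contact_force: [2.9, 3.9, 4.0]
opening: 0.51
```

Emit:
{"op": "servo_tool", "data": {"increments": [[0.6,0,-0.01,0,0],[0.8,0,-0.01,0,0],[1,0,-0.01,0,0],[1,0,-0.01,0,0],[1,0,-0.01,0,0],[1,0,-0.01,0.5,0],[1,0,-0.01,1.3,0],[1,0,-0.01,2.2,0],[1,0,-0.01,3.1,0],[1,0,-0.01,4,0]]}}

```text
time: 13.62
eef_pos: [0.5605, -0.2765, 0.1908]
tcp_rot: [0.995, -0.103, 0.001, 0.0]
contact_force: [1.4, -0.7, 1.6]
opening: 1.002
```

Emit:
{"op": "servo_tool", "data": {"increments": [[1,0,0,0.4,0],[1,0,0,0.8,0],[1,0,0,1,0],[1,0,0,1,0],[1,0,0,1,0],[1,0,0,1,0],[1,0,0,1,0],[1,0,0,1,0],[1,0,0,1,0],[1,0,0,1,0]]}}

```text
time: 14.45
eef_pos: [0.5604, -0.2763, 0.2301]
tcp_rot: [0.995, -0.103, 0.001, -0.0]
contact_force: [1.1, 0.5, -0.5]
opening: 1.005
```

```bash
python3 unit.py w4.png;  python3 wt.py l3.png
```

```text
[194.8 281.7] 0.77 [258.5 269. ] 0.76 [219.6 282.6]
heat [ 0.55757496 -0.27570589  0.066     ] hole [ 0.48986939 -0.24787421  0.052     ] unit [ 0.5133912  -0.26748688  0.        ]
yaw -12.618477177714329 0.07320278591613083Traceback (most recent call last):
  File "unit.py", line 8, in <module>
    a2,f2=lm(s,"heatsink");b2,g2=lm(s,"guard_hole");print("tri",f2,g2,tri([(p,a),(s,a2)]),tri([(p,b),(s,b2)]))
                                                                                          ~~~^^^^^^^^^^^^^^^^
  File "h.py", line 11, in tri
    o,d=ray(p,rc);M=np.eye(3)-np.outer(d,d);A+=M;b+=M@o
        ~~~^^^^^^
  File "h.py", line 5, in ray
    d=T[:3,:3]@np.linalg.solve(K,[rc[1],rc[0],1.]);return T[:3,3],d/np.linalg.norm(d)
                                  ~~^^^
TypeError: 'NoneType' object is not subscriptable
```

View pics/l3.png

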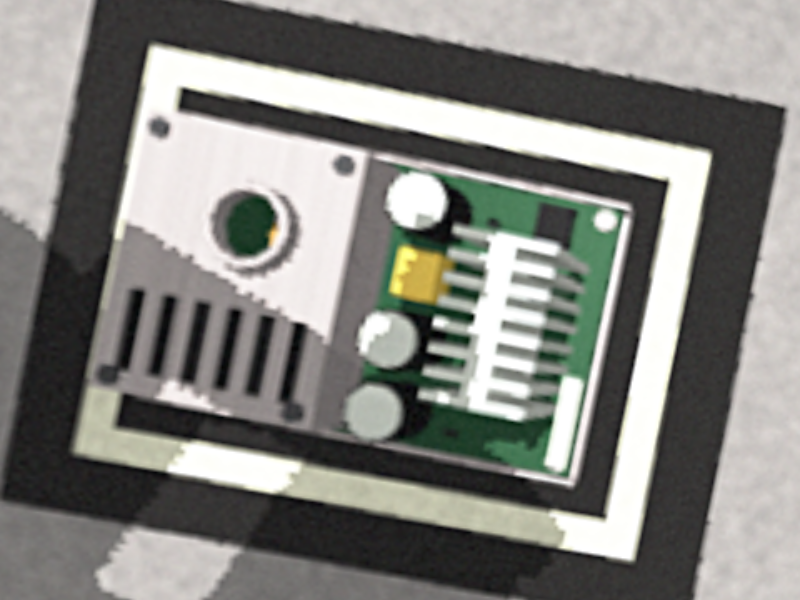

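Emit:
{"op": "servo_tool", "data": {"increments": [[1,-0.1,0.5,0.2,0],[1,-0.35,1.4,0.4,0],[1,-0.6,2.3,0.6,0],[1,-0.85,3.2,0.75,0],[1,-1.1,4.1,0.75,0],[1,-1.35,5,0.75,0],[1,-1.6,5.9,0.75,0],[1,-1.8,6.8,0.75,0],[1,-2,7.7,0.75,0],[1,-2.2,8.6,0.75,0]]}}

```text
time: 15.68
eef_pos: [0.4718, 0.0691, 0.2613]
tcp_rot: [0.995, -0.103, 0.002, 0.0]
contact_force: [0.1, 0.3, 0.7]
opening: 1.001
```

Emit:
{"op": "servo_tool", "data": {"increments": [[1,-0.25,1,0,0],[1,-0.5,1.9,0,0],[1,-0.75,2.8,0,0],[1,-1,3.7,0,0],[1,-1.2,4.5,0,0],[1,-1.35,5.2,0,0],[1,-1.5,5.7,0,0],[1,-1.54,5.95,0,0],[1,-1.54,6,0,0],[1,-1.54,6,0,0]]}}

```text
time: 16.52
eef_pos: [0.4104, 0.3091, 0.2612]
tcp_rot: [0.995, -0.102, 0.002, 0.0]
contact_force: [0.1, -0.8, 0.2]
opening: 1.005
```

```bash
cat > t1.py <<'E'
from h import *
st=ctrl.get_state();print(st["eef_pos"],st["tcp_rot"],st["time"],st["qpos"].round(2))
W=ctrl.read_camera("wrist");S=ctrl.read_camera("side");C=ctrl.read_camera("scene");save(W,"w5.png")
for n,p in(("w",W),("s",S),("c",C)):
    for q in("tester","driver_long","driver_short")[:3 if n=="w" else 1]:
        r=ctrl.masks_of(p,q);a,f=lm(p,q)
        if a is not None: print(n,q,a,f,onz(p,a,.1)[:2],r[0]["extent"] if r else None)
E
python3 t1.py
```

```text
[0.41035848 0.3090655  0.26123909] [ 9.94746544e-01 -1.02352471e-01  1.77146291e-03  3.82061465e-04] 16.5167 [ 0.45 -0.1   1.94 -0.    1.3   2.23]
w tester [190.2 290. ] 0.56 [0.41131753 0.30076014] [277.9, 182.7, 301.1, 221.0]
w driver_long [128.5 288.5] 0.89 [0.46709727 0.29090835] [269.1, 106.0, 314.0, 154.5]
w driver_short [ 54.4 290.2] 0.81 [0.52690226 0.27731823] [267.8, 105.2, 319.5, 152.3]
s tester [146.6 169.5] 0.75 [0.41276264 0.30342733] [163.4, 121.5, 172.7, 149.1]
c tester [249.  435.9] 0.78 [0.40876526 0.30193229] [429.7, 223.4, 452.0, 274.0]
```

View pics/w5.png

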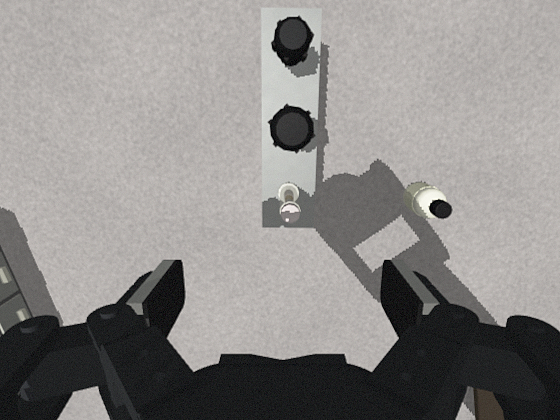

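```bash
python3 -c "
from h import *
W=ctrl.read_camera('wrist');print(onz(W,(213,290),.179),onz(W,(190,288.5),.104),onz(W,(190,288.5),.1))
st=ctrl.get_state();print(st['eef_pos'],st['time'])
S=ctrl.read_camera('side');C=ctrl.read_camera('scene')
a,b,c=(lm(p,'tester')[0] for p in(W,S,C));print(tri([(W,a),(S,b),(C,c)]))
"
```

```text
[0.41140713 0.30264156 0.179     ] [0.41251912 0.30206201 0.104     ] [0.4116933  0.30215311 0.1       ]
[0.41026039 0.30906043 0.26127052] 17.2167
[0.41083632 0.30159365 0.09739353]
```

Emit:
{"op": "servo_tool", "data": {"increments": [[1,0.03,-0.17,0,0],[1,0.03,-0.17,0,0],[0.8,0.03,-0.17,-0.5,0],[0.8,0.03,-0.17,-1.1,0],[0.8,0.03,-0.17,-1.7,0],[0.8,0.03,-0.17,-2.3,0],[0.8,0.03,-0.17,-2.9,0],[0.8,0.03,-0.17,-3.2,0],[0.8,0.03,-0.17,-3.33,0],[0.8,0.03,-0.17,-3.33,0]]}}

```text
time: 18.3
eef_pos: [0.4109, 0.302, 0.1271]
tcp_rot: [0.995, -0.103, 0.001, 0.001]
contact_force: [0.5, 0.3, -0.4]
opening: 0.803
```

```bash
python3 -c "
from h import *
st=ctrl.get_state();print(st['eef_pos'],st['contact_force'])
W=ctrl.read_camera('wrist');S=ctrl.read_camera('side')
f=np.hstack([W['frame'][100:420,150:430],cv2.resize(S['frame'][80:220,120:260],(320,320))])[:,:,::-1];cv2.imwrite('pics/g1.png',f)"
```

```text
[0.41091147 0.30199113 0.12710123] [ 0.45996843  0.26056437 -0.43514481]
```

View pics/g1.png

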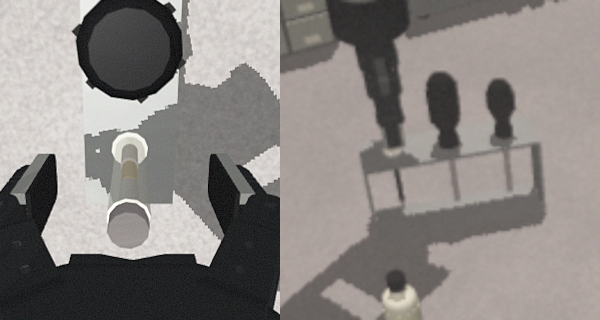

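Emit:
{"op": "servo_tool", "data": {"increments": [[0.6,0,0,0,0],[0.4,0,0,0,0],[0.25,0,0,0,0],[0.1,0,0,0,0],[0.1,0,0,0,0],[0.1,0,0,0,0],[0.1,0,0,0,0],[0.1,0,0,0,0],[0.1,0,0,0,0],[0.1,0,0,0,0]], "grip_force": 30}}

```text
time: 19.23
eef_pos: [0.4128, 0.303, 0.1301]
tcp_rot: [0.995, -0.103, 0.003, -0.001]
contact_force: [-0.7, 0.3, 6.1]
opening: 0.179
```

Emit:
{"op": "servo_tool", "data": {"increments": [[0.1,0,0,0.1,0],[0.1,0,0,0.3,0],[0.1,0,0,0.7,0],[0.1,0,0,1.1,0],[0.1,0,0,1.5,0],[0.1,0,0,1.9,0],[0.1,0,0,2.3,0],[0.1,0,0,2.7,0],[0.1,0,0,3.0,0],[0.1,0,0,3.0,0]]}}

```text
time: 20.07
eef_pos: [0.4139, 0.3035, 0.2533]
tcp_rot: [0.995, -0.103, 0.005, -0.002]
contact_force: [0.0, -0.2, -0.0]
opening: 0.179
```

```bash
cat > t2.py <<'E'
from h import *
import sys
st=ctrl.get_state();print(st["eef_pos"].round(4),st["tcp_rot"].round(4),st["contact_force"].round(1),st["time"],st["opening"])
P=[ctrl.read_camera(n) for n in("side","scene","wrist")]
for q in("tester_tip","tester","tester_shaft"):
    o=[]
    for p in P:
        a,f=lm(p,q)
        print(q,None if a is None else a.round(1),round(f,2),end="; ")
        if a is not None and f>.45:o.append((p,a))
    print(tri(o).round(4) if len(o)>1 else "")
S,C,W=P
def crop(p,rc,h=60):
    r,c=int(rc[0]),int(rc[1]);r=min(max(r,h),420-h);c=min(max(c,h),560-h)
    return cv2.resize(p["frame"][r-h:r+h,c-h:c+h],(360,360),interpolation=cv2.INTER_CUBIC)
e=st["eef_pos"]-[0,0,.05]
cv2.imwrite("pics/"+sys.argv[1],np.hstack([crop(S,proj(S,e)),crop(C,proj(C,e))])[:,:,::-1])
save(W,"W"+sys.argv[1])
E
python3 t2.py t2.png
```

```text
[0.4139 0.3035 0.2533] [ 0.9947 -0.1027  0.0053 -0.0021] [ 0.  -0.2 -0. ] 20.0667 0.17914059117538808
tester_tip [131.1 167.7] 0.5; tester_tip [236.8 442.3] 0.52; tester_tip [211.  280.7] 0.84; [0.4129 0.305  0.1459]
tester [103.4 161.9] 0.41; tester [209.8 450.4] 0.82; tester [245.7 281.6] 0.66; [0.4104 0.3033 0.219 ]
tester_shaft [122. 162.] 0.59; tester_shaft [226.2 448.6] 0.54; tester_shaft [222.4 280.2] 0.82; [0.4074 0.3068 0.1729]
```

View pics/t2.png

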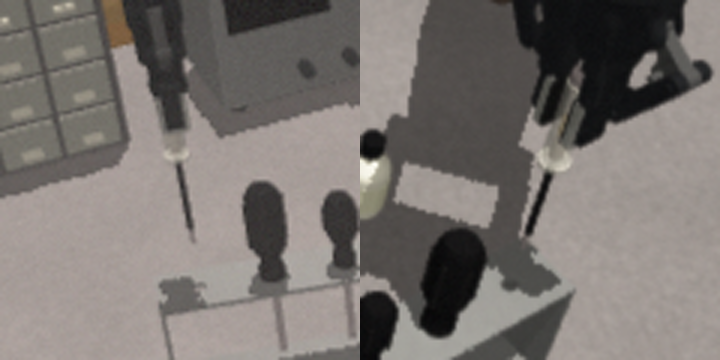

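Emit:
{"op": "servo_tool", "data": {"increments": [[0.1,0.1,-0.4,0,0],[0.1,0.2,-1.1,0,0],[0.1,0.3,-1.9,0,0],[0.1,0.4,-2.7,0,0],[0.1,0.5,-3.5,0,0],[0.1,0.6,-4.3,0,0],[0.1,0.7,-5.1,0,0],[0.1,0.8,-5.9,0,0],[0.1,0.9,-6.6,0,0],[0.1,1,-7.3,0,0]]}}

```text
time: 21.5
eef_pos: [0.4526, 0.0094, 0.25]
tcp_rot: [0.995, -0.103, 0.003, -0.001]
contact_force: [1.0, 0.0, -0.6]
opening: 0.184
```

Emit:
{"op": "servo_tool", "data": {"increments": [[0.1,0.1,-0.8,0,0],[0.1,0.2,-1.6,0,0],[0.1,0.35,-2.4,0,0],[0.1,0.5,-3.2,0,0],[0.1,0.65,-4,0,0],[0.1,0.75,-4.8,0,0],[0.1,0.85,-5.5,0,0],[0.1,0.9,-6,0,0],[0.1,0.95,-6.35,0,0],[0.1,0.95,-6.5,0,0]]}}

```text
time: 22.33
eef_pos: [0.4907, -0.2524, 0.2499]
tcp_rot: [0.995, -0.104, 0.003, -0.001]
contact_force: [-0.3, 0.8, -0.3]
opening: 0.178
```

```bash
cat >> t2.py <<'E'
o=[]
for p in P:
    a,f=lm(p,"guard_hole");print("hole",None if a is None else (a.round(1),onz(p,a,.052)[:2].round(4)),round(f,2))
    if a is not None and f>.45:o.append((p,a))
print(tri(o) if len(o)>1 else "");print(W["extrinsics"][:3,3] if hasattr(W["extrinsics"],"shape") else "")
np.savez("W.npz",K=W["K"],E=W["extrinsics"],eef=st["eef_pos"],q=st["tcp_rot"])
E
python3 t2.py t3.png
```

```text
[ 0.4907 -0.2524  0.2499] [ 9.946e-01 -1.038e-01  3.100e-03 -6.000e-04] [-0.3  0.8 -0.3] 22.3333 0.17764967446939617
tester_tip [291.1 311.2] 0.49; tester_tip [118.7 228. ] 0.44; tester_tip [206.5 282.8] 0.68; [ 0.4863 -0.2492  0.129 ]
tester [262.5 315. ] 0.53; tester [ 91.4 220.5] 0.48; tester [248.1 283.1] 0.94; [ 0.4855 -0.2523  0.2167]
tester_shaft [278.9 313.8] 0.77; tester_shaft [163.7 213.8] 0.47; tester_shaft [223.8 284.3] 0.97; [ 0.5102 -0.2258  0.0864]
hole (array([314.7, 312.2]), array([ 0.4903, -0.2485])) 0.88
hole (array([152. , 225.2]), array([ 0.501, -0.242])) 0.84
hole (array([184.5, 279.9]), array([ 0.4926, -0.2489])) 0.97
[ 0.49346646 -0.24758757  0.04576859]
[ 0.55447242 -0.26507872  0.39338983]
```

View pics/Wt3.png

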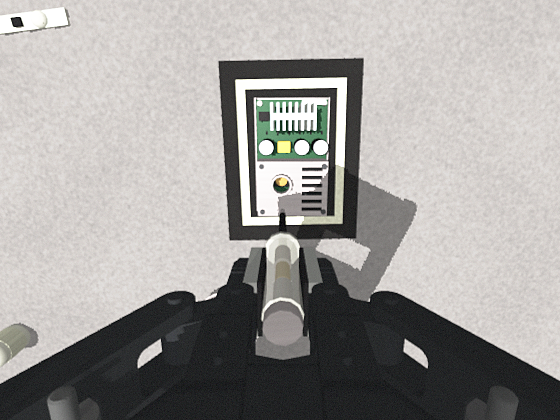

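```bash
python3 -c "
from h import *
d=np.load('W.npz');W=dict(K=d['K'],extrinsics=d['E'])
print('tip',onz(W,(210.5,282),.140),onz(W,(206.5,282.8),.14),'flange',onz(W,(248,283),.220),'shaft',onz(W,(223.8,284.3),.174));print('hole',onz(W,(184.5,282),.052),onz(W,(184.5,279.9),.052))
from scipy.spatial.transform import Rotation as R
print(R.from_quat(d['q']).as_matrix()[:,2])"
```

```text
tip [ 0.48760282 -0.25038411  0.14      ] [ 0.49069795 -0.25168491  0.14      ] flange [ 0.48719081 -0.25107528  0.22      ] shaft [ 0.48682883 -0.25194904  0.174     ]
hole [ 0.49213556 -0.25111424  0.052     ] [ 0.4925893  -0.24894973  0.052     ]
[ 6.31879343e-03  4.55973858e-04 -9.99979932e-01]
```

Emit:
{"op": "servo_tool", "data": {"increments": [[0.1,0.05,0,-0.2,0],[0.1,0.1,0,-0.5,0],[0.1,0.1,0,-0.8,0],[0.1,0.1,0,-1.1,0],[0.1,0.1,0,-1.4,0],[0.1,0.1,0,-1.65,0],[0.1,0.1,0,-1.8,0],[0.1,0.1,0,-1.85,0],[0.1,0.1,0,-1.85,0],[0.1,0.1,0,-1.85,0]]}}

```text
time: 23.92
eef_pos: [0.495, -0.2508, 0.1765]
tcp_rot: [0.995, -0.103, 0.004, -0.0]
contact_force: [-0.2, 0.1, -0.1]
opening: 0.182
```

```bash
cat >> t2.py <<'E'
sc,wc=crop(S,proj(S,e-[0,0,.06]),40),cv2.resize(W["frame"][130:270,210:350],(360,360),interpolation=cv2.INTER_CUBIC)
cc=crop(C,proj(C,e-[0,0,.06]),40)
cv2.imwrite("pics/z"+sys.argv[1],cv2.resize(np.hstack([wc,sc,cc]),(798,266) if 0 else (798,266))[:,:,::-1] if 0 else np.vstack([np.hstack([wc,sc])])[:,:,::-1])
E
python3 t2.py t4.png
```

```text
[ 0.495  -0.2508  0.1765] [ 9.947e-01 -1.029e-01  3.600e-03 -4.000e-04] [-0.2  0.1 -0.1] 23.9167 0.18191951378333063
tester_tip [311.4 313.7] 0.66; tester_tip [163.8 213.9] 0.56; tester_tip [206.7 282.6] 0.93; [ 0.5073 -0.246   0.0337]
tester [286.2 314.1] 0.72; tester [118.4 224.8] 0.63; tester [247.9 283.9] 0.98; [ 0.4883 -0.2498  0.1435]
tester_shaft [298.7 313.1] 0.71; tester_shaft [134.4 227.7] 0.69; tester_shaft [222.2 282.2] 0.74; [ 0.4899 -0.2468  0.0985]
hole (array([313.5, 310.6]), array([ 0.489 , -0.2448])) 0.72
hole (array([155.2, 301. ]), array([ 0.375, -0.106])) 0.7
hole (array([208.3, 279.4]), array([ 0.4908, -0.2479])) 0.86
[ 0.44616401 -0.19903073  0.02258039]
[ 0.55881534 -0.26469886  0.32076401]
```

View pics/zt4.png

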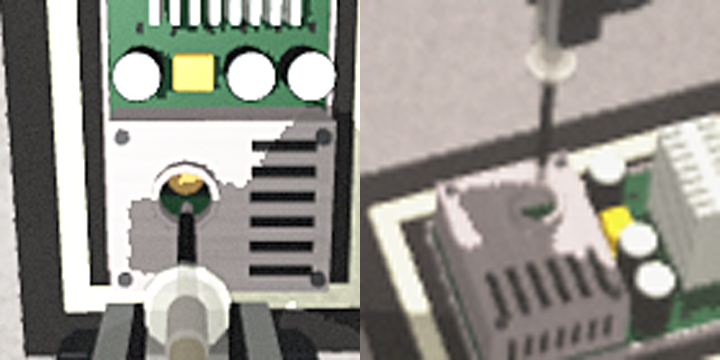

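```bash
cat > rel.py <<'E'
from h import *
from scipy.spatial.transform import Rotation as R
d=np.load('W.npz');W=dict(K=d['K'],extrinsics=d['E'])
h=onz(W,(205.1,282.15),.052);t=onz(W,(209.7,282.3),d['eef'][2]-.110);print('hole',h,'tip',t,'diff',h-t)
print('tip-eef',t-d['eef'],'flange',onz(W,(247.9,283),d['eef'][2]-.030))
Rm=R.from_quat(d['q']).as_matrix();print(Rm[:,2], 'pred tip',d['eef']+Rm[:,2]*.11)
E
python3 rel.py
```

```text
hole [ 0.49301196 -0.25076044  0.052     ] tip [ 0.49282844 -0.25085512  0.0665122 ] diff [ 1.83522979e-04  9.46829337e-05 -1.45121967e-02]
tip-eef [-2.13763751e-03 -9.06292984e-05 -1.10000000e-01] flange [ 0.49163574 -0.25103208  0.1465122 ]
[ 7.20058097e-03 -1.67480810e-05 -9.99974075e-01] pred tip [ 0.49575814 -0.25076633  0.06651505]
```

Emit:
{"op": "servo_tool", "data": {"increments": [[0.1,0,0,-0.1,0],[0.1,0,0,-0.2,0],[0.1,0,0,-0.32,0],[0.1,0,0,-0.44,0],[0.1,0,0,-0.56,0],[0.1,0,0,-0.68,0],[0.1,0,0,-0.8,0],[0.1,0,0,-0.88,0],[0.1,0,0,-0.9,0],[0.1,0,0,-0.9,0]]}}

```text
time: 25.5
eef_pos: [0.4945, -0.2504, 0.1396]
tcp_rot: [0.995, -0.103, 0.003, -0.001]
contact_force: [0.4, 0.2, -0.5]
opening: 0.176
```

```bash
python3 t2.py t5.png
```

```text
[ 0.4945 -0.2504  0.1396] [ 9.947e-01 -1.029e-01  2.900e-03 -8.000e-04] [ 0.4  0.2 -0.5] 25.5 0.17611481951414723
tester_tip [317.3 312. ] 0.71; tester_tip [154.2 230.5] 0.47; tester_tip [209.2 281.5] 0.76; [ 0.491  -0.2457  0.0352]
tester [297.7 312.9] 0.46; tester [128.9 222.4] 0.45; tester [247.  282.8] 0.89; [ 0.4898 -0.2493  0.1069]
tester_shaft [311.7 311.5] 0.71; tester_shaft [145.4 226.3] 0.6; tester_shaft [224.7 281.5] 0.76; [ 0.4897 -0.2489  0.0621]
hole (array([314.6, 312.4]), array([ 0.4907, -0.2485])) 0.84
hole None 0
hole (array([221.1, 281.3]), array([ 0.4898, -0.2492])) 0.79
[ 0.49019503 -0.2492916   0.05337226]
[ 0.55863165 -0.26455282  0.28389975]
```

```bash
python3 -c "
from h import *
W=ctrl.read_camera('wrist');S=ctrl.read_camera('side');C=ctrl.read_camera('scene')
X=[.492,-.25,.052]
def cr(p,h,s):
    r,c=map(int,proj(p,X));print(r,c,h);return cv2.resize(p['frame'][r-h:r+h,c-h:c+h],(s,s),interpolation=cv2.INTER_CUBIC)
a=cr(W,25,400);b=cr(S,20,400)
cv2.imwrite('pics/f.png',np.hstack([a,b])[:,:,::-1])
st=ctrl.get_state();np.savez('W.npz',K=W['K'],E=W['extrinsics'],eef=st['eef_pos'],q=st['tcp_rot'],SK=S['K'],SE=S['extrinsics'])"
```

```text
217 281 25
314 313 20
```

View pics/f.png

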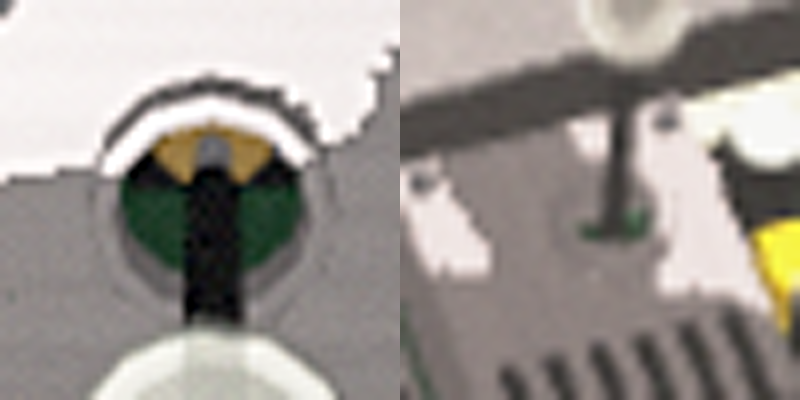

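```bash
python3 -c "
from h import *
d=np.load('W.npz');W=dict(K=d['K'],extrinsics=d['E']);z=d['eef'][2]-.110
h=onz(W,(218.1,282.5),.052);t=onz(W,(208.9,282.5),z);print(d['eef'],h,t,h-t,[onz(W,(208.9,282.5),z+k)[:2].round(4) for k in(-.003,.003)])
print(proj(W,[h[0],h[1],.018]), ctrl.get_state()['contact_force'])"
```

```text
[ 0.49465325 -0.2504806   0.14001493] [ 0.49174794 -0.25042764  0.052     ] [ 0.49289753 -0.25065643  0.03001493] [-0.00114958  0.00022879  0.02198507] [array([ 0.4921, -0.2505]), array([ 0.4937, -0.2508])]
(np.float64(206.5760365182827), np.float64(282.5199841321364)) [-0.32603759 -0.84113779  0.02786623]
```

Emit:
{"op": "servo_tool", "data": {"increments": [[0.1,-0.01,0,0,0],[0.1,-0.015,0,-0.05,0],[0.1,-0.015,0,-0.1,0],[0.1,-0.015,0,-0.15,0],[0.1,-0.015,0,-0.18,0],[0.1,-0.015,0,-0.2,0],[0.1,-0.015,0,-0.22,0],[0.1,-0.015,0,-0.24,0],[0.1,-0.015,0,-0.25,0],[0.1,-0.015,0,-0.25,0]]}}

```text
time: 27.23
eef_pos: [0.494, -0.2505, 0.13]
tcp_rot: [0.995, -0.103, 0.003, -0.001]
contact_force: [-0.2, -0.4, -1.2]
opening: 0.173
```

Emit:
{"op": "servo_tool", "data": {"increments": [[0.1,0,0,-0.01,0],[0.1,0,0,-0.02,0],[0.1,0,0,-0.03,0],[0.1,0,0,-0.04,0],[0.1,0,0,-0.05,0],[0.1,0,0,-0.06,0],[0.1,0,0,-0.06,0],[0.1,0,0,-0.06,0],[0.1,0,0,-0.06,0],[0.1,0,0,-0.06,0]]}}

```text
time: 28.07
eef_pos: [0.4942, -0.2506, 0.128]
tcp_rot: [0.995, -0.103, 0.003, -0.001]
contact_force: [-0.5, -0.1, 2.3]
opening: 0.175
```

```bash
cat > fs.py <<'E'
from h import *
F=[];
for i in range(6):
    s=ctrl.get_state();F.append(s['contact_force']);ctrl.read_camera('side')
print(np.mean(F,0).round(2),s['eef_pos'].round(4),s['tcp_rot'].round(4),s['time'])
E
python3 fs.py
```

```text
[-0.6   0.31  2.86] [ 0.4942 -0.2506  0.1279] [ 9.947e-01 -1.029e-01  3.400e-03 -5.000e-04] 28.3167
```

Emit:
{"op": "servo_tool", "data": {"increments": [[0.1,0,0,-0.005,0],[0.1,0,0,-0.01,0],[0.1,0,0,-0.015,0],[0.1,0,0,-0.015,0],[0.1,0,0,-0.015,0],[0.1,0,0,-0.015,0],[0.1,0,0,-0.015,0],[0.1,0,0,-0.015,0],[0.1,0,0,-0.015,0],[0.1,0,0,-0.015,0]]}}

```text
time: 29.2
eef_pos: [0.4944, -0.2507, 0.1278]
tcp_rot: [0.995, -0.103, 0.004, -0.0]
contact_force: [-0.7, 1.6, 5.8]
opening: 0.176
```

```bash
python3 fs.py; python3 t2.py t6.png; python3 - <<'E'
from h import *
W=ctrl.read_camera('wrist');r,c=proj(W,[.492,-.2503,.052]);r=int(r)
g=W['frame'][:,:,:].astype(int)
for k in range(r-14,r+14,3): print(k,[tuple(g[k,j])[1] for j in range(264,302,1)])
E
```

```text
[-0.53  0.8   5.58] [ 0.4944 -0.2507  0.1278] [ 9.947e-01 -1.029e-01  3.600e-03 -4.000e-04] 29.45
[ 0.4944 -0.2507  0.1278] [ 9.947e-01 -1.029e-01  3.600e-03 -4.000e-04] [-0.7  0.9  5.3] 29.5 0.17742050573204157
tester_tip [326.7 313.8] 0.68; tester_tip [134.5 224.1] 0.59; tester_tip [207.4 281.6] 0.56; [ 0.4867 -0.2665  0.0639]
tester [302.5 314.4] 0.52; tester [138.3 224.4] 0.66; tester [248.5 281.5] 0.92; [ 0.4918 -0.2488  0.0897]
tester_shaft [311.2 313.7] 0.6; tester_shaft [150.  229.8] 0.56; tester_shaft [221.8 282.3] 0.86; [ 0.492  -0.2453  0.0525]
hole (array([313.4, 309.1]), array([ 0.4866, -0.2432])) 0.57
hole (array([151.1, 225.5]), array([ 0.4985, -0.244 ])) 0.77
hole (array([225., 279.]), array([ 0.4907, -0.248 ])) 0.79
[ 0.49098946 -0.24589041  0.04875231]
[ 0.55817745 -0.26462538  0.27142635]
208 [np.int64(237), np.int64(236), np.int64(238), np.int64(238), np.int64(237), np.int64(239), np.int64(245), np.int64(245), np.int64(205), np.int64(111), np.int64(97), np.int64(95), np.int64(89), np.int64(95), np.int64(126), np.int64(151), np.int64(174), np.int64(208), np.int64(2
[... 4612 characters left out ...]
130), np.int64(126), np.int64(122), np.int64(123), np.int64(132), np.int64(129), np.int64(128), np.int64(126), np.int64(129)]
235 [np.int64(138), np.int64(132), np.int64(138), np.int64(134), np.int64(136), np.int64(137), np.int64(129), np.int64(121), np.int64(123), np.int64(146), np.int64(180), np.int64(188), np.int64(222), np.int64(237), np.int64(232), np.int64(221), np.int64(218), np.int64(213), np.int64(214), np.int64(218), np.int64(220), np.int64(220), np.int64(223), np.int64(241), np.int64(236), np.int64(210), np.int64(173), np.int64(133), np.int64(117), np.int64(126), np.int64(133), np.int64(140), np.int64(137), np.int64(130), np.int64(134), np.int64(137), np.int64(132), np.int64(135)]
```

```bash
python3 -c "
from h import *
W=ctrl.read_camera('wrist');s=ctrl.get_state();print(onz(W,(222.9,282.0),.052),s['eef_pos']-[.0021,0,0],s['contact_force'],s['time'])
print(ctrl.sign_off())"
```

```text
[ 0.49176735 -0.25037236  0.052     ] [ 0.49233958 -0.25071547  0.12776907] [-1.27932019  0.5539016   5.12091556] 30.35
the job is handed in; nothing more can be done
None
```

The power unit is inside the taped outline on the mat and released. The job was handed in at about 30 s of the allowed 66 s, with the tester still held through the guard hole and its tip on the terminal.

**What I did:**
- I gripped the unit by its heatsink and slid it onto the mat without commanding any lift. The first placement was about 4 mm off centre, so I gripped it again, corrected it and let go.
- I took the tester from the end hole of the rack and lowered it through the collared hole in stages.

**Last checks:**
- **Unit position:** the overhead view showed gaps of about 7 to 11 mm between tray and tape, where 10 mm is ideal. The unit was turned about 1° relative to the tape. I did not measure this again after the tester was in.
- **Tester centring:** the shaft was within about 0.7 mm of the hole's centre by the wrist camera. The last side view, taken just before the final lowering, agreed. It was tilted about 0.4°, judged from the tool pose.
- **Contact with the guard:** sideways force stayed near 1 N, and nothing I saw suggested the tester had touched the guard.
- **Tip force:** about 5 to 5.5 N. The force rose with a small further push, at the tool height expected for contact, so the tip is on the terminal.
- **Disagreements:** the network's position for the hole differed by several millimetres between the scene, side and wrist cameras. I relied on the wrist and side close-ups instead.
- **Not checked:** I did not make a final measurement of the other items on the bench. No contact with them was noticed.

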